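# Clear the lock-out and set the bench air valve

### The arm

A 7-joint arm with a two-finger parallel gripper is mounted at the origin on the work surface. World frame = base frame: x ahead of the robot, y to its left, z up, the work surface at z = 0. Lengths are in mm, angles in rad, forces in N, time in s.
With the tool pointing down it reaches from about 425 to 1025 mm from the base axis. Payload 9.4 kg.
Tool frame: the origin (TCP) lies on the mounting face of the last link; the fingertips stand 173 mm ahead of it and the grasp point (between the pads) lies 155 mm ahead of it; z points along the fingers, y is the direction in which the jaws open and shut (so a half turn about z gives the same grasp; the last joint's range is limited). The gripper opens to 85 mm and grips with 20 to 120 N. Pads are 22 mm wide; open, the fingers measure 114 mm over their backs; the gripper's body (76 mm by 85 mm) begins 54 mm behind the grasp point. The pads swing forward as they close: fully open they stand 13 mm farther back than shut.
Start: joints at [1.136, 0.599, -0.003, 1.599, 0.002, 0.943, -0.08], TCP at [253.904, -679.086, 404.675] pointing down, gripper open.
Joint ranges: [-2.57, 2.57], [-0.35, 1.97], [-1.29, 1.29], [0.11, 2.56], [-1.05, 4.19], [0.11, 1.86], [-2.63, 2.63]. Speed limits (rad/s): [2.22, 2.22, 3.01, 3.01, 3.14, 3.14, 3.14].

### API

Orientations are given as [roll, pitch, yaw] about the fixed x, y, z axes, in that order (R = Rz(yaw) Ry(pitch) Rx(roll)).
In Python, from plant import robot gives the robot as it stands. The module is installed in compiled form; this text tells all that it offers. Calls block until the motion is done:
- robot.move_ptp(position, orientation): joint-space move of the TCP to a pose.
- robot.servo_line(position, ori=None, velocity=150, max_force=None): straight line of the TCP; ori=None keeps the orientation; velocity is the mean speed in mm/s. With max_force (N) it stops when the force on the tool has changed by that much, and returns True; else False.
- robot.move_joints(angles): joint-space move.
- robot.gripper_to(opening, grip_force=None): finger opening in mm; grip_force is the grip in N (None keeps the last); returns when the fingers have stopped.
- robot.sleep(seconds).
- robot.solve_ik(position, orientation): joint angles nearest the present ones, or None.
- robot.grab_frame(name): name is "scene" or "top" or "wrist"; returns the picture (400x640x3 uint8, red, green, blue); there is no depth.
- robot.calibration(name): a dict with "camera_matrix" (3x3 intrinsics, pixels), "R" (3x3) and "t" (3): a world point X has camera coordinates R X + t. Camera axes: x right, y down, z forward; pixel columns grow to the right and rows downward; lengths in mm; the calibration is good to about 2 mm. A picture is of the moment at which its call begins: read the wrist's pose just before it. calibration takes no time and is no camera call; for the wrist camera it gives the pose at the moment of the call.
A pose or a line that the arm cannot do raises robot.PlanningError and nothing moves.
- robot.finish_job(): hands the job in, once; it reports no verdict.
Readings, each from a call of its own:
- robot.read_clock(): time.
- robot.read_joint_positions(): joint angles.
- robot.read_qd(): joint speeds.
- robot.read_joint_torque(): joint torques, N m.
- robot.read_eef_pos(): TCP position.
- robot.read_tool_rot(): TCP orientation.
- robot.read_ft_force(): force on the tool from outside, world axes, zero at the start.
- robot.read_ft_torque(): the same for the moment, N m.
- robot.read_width(): finger opening in mm.
Only numpy, scipy, OpenCV 4.12 (cv2) and the standard library are available. Lean on these libraries where they do the work, as an engineer would, in place of code of your own. Each camera call takes 0.05 s, during which the arm holds its last target.

### The job

The bench air supply is being put back into service. Take the lock-out plate off the hook on the lamp bar over the valve panel and hang it on the hook of the storage stand, without turning the valve before it hangs there. Then turn the valve handle so that its pointed end points at the raised steel tab at the edge of the dial, to within about 5 degrees, leaving the tab, the spool and the jar where they are.

Things in the scene. Friction and masses are not known exactly. Their poses are not given: they have to be found in the camera images.
- station: Fixed valve station: dark base 210 x 320 mm; aluminium panel 190 x 300 mm sloping up away from the robot at 30 deg. Origin on the table under the dial's centre, which lies on the panel 90 mm up; x away from the robot, y left, z up. Spindle leans to -x: (-0.5, 0, 0.866). A lamp bar along y at x = 15 mm, height 275, 20 thick, blocks the handle from straight above; along the spindle it is free 90 mm around.
- station_hook (a point): Middle (on the centre line) of the rod of the hook on the lamp bar; the plate hangs within 10 mm of it at the start. In the station's frame (-45, 90, 275) mm. The steel rod is 8 mm thick, level along the station's x, from the lamp bar to 30 mm in front of this point (-x), where its tip is turned up: tip's top 16 mm above the rod's centre line.
- stand: Storage stand, fixed to the table: dark base 130 x 120 mm, upright post 16 mm thick, 303 mm tall, one hook, empty at the start. Origin on the table, 5 mm in front of the post's axis; the hook points to the stand's -x.
- stand_hook (a point): Middle of the rod of the stand's hook, on its centre line, in the stand's frame at (-45, 0, 275) mm, axes parallel to the stand's. Same hook as the first: 8 mm rod, level along x, from the post, which is 50 mm behind this point, to 30 mm in front of it (-x), tip turned up to 16 mm above the centre line.
- tag: Lock-out plate, loose: plain flat aluminium plate 70 mm wide (its y), 170 mm tall (its z), 8 mm thick (its x), 160 g give or take, with a round hole of 40 mm. Origin in the centre of the hole, mid-thickness, 68 mm below its upper edge and 102 mm above its lower edge. Hanging, the hole's centre is 16 mm below the rod's centre line.
- tag_hole (a point): Centre of the plate's hole, mid-thickness; axes of the plate (x through the hole).
- tag_grip (a point): On the plate's centre line, mid-thickness, 55 mm above the hole's centre and 13 mm below the upper edge: where to pinch it from above, across its thickness (x).
- handle (a joint): Valve handle's angle, rad: 0 closed (pointed end level to the left, station's +y), grows counter-clockwise as seen facing the dial (pointed end straight down the slope at 1.57, the end stop). It stays where it is left; turning it takes about 0.15 N m.
- handle_grip (a point): On the spindle's axis, 30 mm out from the dial: middle of the black bar handle, 16 mm thick, 91 mm long, standing 11 to 46 mm out from the dial. Axes: y along the bar to its pointed end, z out of the dial along the spindle, x across the bar.
- mark (a joint): Angle of the tab on the dial, rad, on the same scale as the handle's: handle and tab agree when both read the same. The tab is stiff and must not be moved.
- mark_tab (a point): Top of the raised dark steel tab, 26 x 12 x 12 mm, at the outer edge of the dial, 80 mm from the spindle. Its y axis points radially outward from the spindle, z along the spindle.
- spool: Bystander: grey spool, 64 mm across, 40 mm tall, standing on the table near the valve station; origin under its centre.
- jar: Bystander: clear jar with a white lid, 56 mm across, 70 mm tall, standing in front of the storage stand; origin under its centre.
- handle_tip (a point): The handle's pointed end, 47 mm from the spindle's axis, same axes as the grip point.

How it is judged (in metres and radians):
On the way, in this order (a step that is already met when the one before it is completed fails the run):
1. the lock-out plate hangs on the storage stand's hook, released (distance between tag_hole and stand_hook below 0.045 m and angle between tag_hole's own z axis and vertical below 0.3 rad and contact force between the fingers and tag below 0.1 N and linear speed of tag below 0.05 m/s), for 0.3 s.
2. the valve handle points at the tab (angle between the y axis of handle_grip and the y axis of mark_tab, either way round below 0.1 rad and velocity of joint handle between -0.05 and 0.05 rad/s), for 0.3 s.
At the end, for the whole second after the job is handed in: The lock-out plate hangs at rest and released on the storage stand's hook (centre of its hole within 45 mm of the middle of the rod, plate within 0.3 rad of upright), and the valve handle stands still, within 0.1 rad of the tab's direction (all of step 1 and all of step 2); the robot touches nothing.
It fails at once if the valve handle is turned (pointed end moved over 12 mm) while the plate is not at the storage hook (distance of handle_tip from where it was at the start of the episode above 0.012 m and distance between tag_hole and stand_hook above 0.06 m).
It fails at once if the tab on the dial is shifted by more than 5 mm (distance of mark_tab from where it was at the start of the episode above 0.005 m).
It fails at once if the spool or the jar is shifted by more than 30 mm (distance of any of jar, spool from where it was at the start of the episode above 0.03 m).
It also fails if it takes over 72 s, if anything falls off the work surface, if the arm or the gripper's body presses on something with over 40 N, if the wrist force passes 120 N, or if a joint passes its speed limit or range.

## Working session

There is one attempt and no reset: what is moved stays moved. The work goes in short steps, each a Python script; the robot and the scene stay as the last script left them, time stands still between calls to the robot, and variables do not carry over. Pictures are saved under pics/ and viewed, and the job is handed in when it is done.

```bash
ls; mkdir -p pics
python3 - <<'E'
from plant import robot
import cv2, numpy as np
np.set_printoptions(precision=3,suppress=True)
for n in ["scene","top","wrist"]:
    c=robot.calibration(n); im=robot.grab_frame(n)
    cv2.imwrite(f"pics/{n}0.png",im[:,:,::-1]); print(n,c["camera_matrix"].tolist(),c["R"],c["t"], -c["R"].T@c["t"])
print(robot.read_clock(),robot.read_eef_pos(),robot.read_tool_rot(),robot.read_width())
E
```

```text
pics
scene [[520.6138667869816, 0.0, 322.4531731333718], [0.0, 520.6138667869816, 197.663144089574], [0.0, 0.0, 1.0]] [[ 0.844  0.537 -0.015]
 [ 0.297 -0.489 -0.82 ]
 [-0.447  0.687 -0.572]] [-486.145  -11.636 1427.134] [1052.023 -725.899  799.688]
top [[498.94638875563743, 0.0, 329.2365022835879], [0.0, 498.94638875563743, 205.5963727317419], [0.0, 0.0, 1.0]] [[ 0.023 -1.    -0.01 ]
 [-0.993 -0.022 -0.112]
 [ 0.112  0.012 -0.994]] [ -23.934  588.921 1142.099] [ 458.163  -25.163 1200.518]
wrist [[297.17338422041354, 0.0, 321.9606938726487], [0.0, 297.17338422041354, 195.82668203975953], [0.0, 0.0, 1.0]] [[ 0.35  -0.937 -0.002]
 [-0.885 -0.332  0.327]
 [-0.307 -0.113 -0.945]] [-722.81   -43.209  382.016] [ 332.253 -648.15   373.853]
0.15 [ 253.856 -678.945  404.003] [-3.14   0.     0.358] 85.25857473688401
```

View pics/scene0.png

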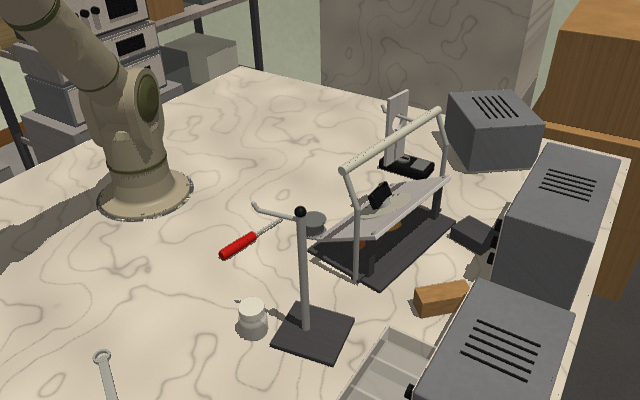

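View pics/top0.png

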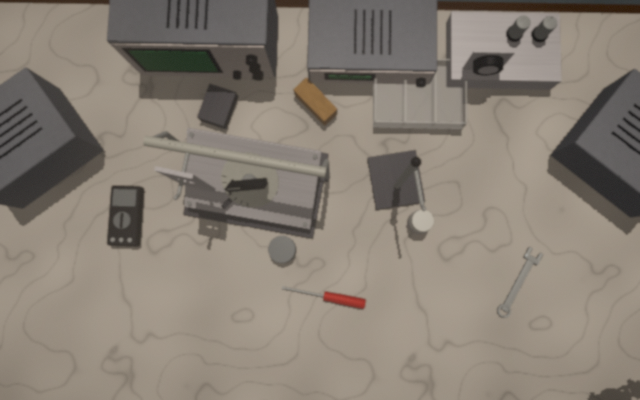

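View pics/wrist0.png

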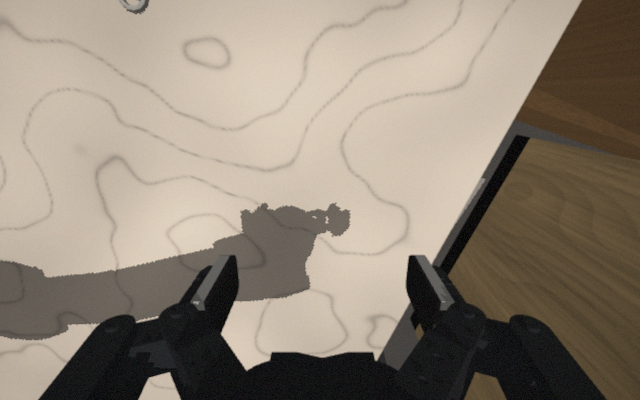

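Run:
```python
import cv2
im=cv2.imread("pics/top0.png"); cv2.imwrite("pics/t1.png",cv2.resize(im[120:260,130:340],None,fx=3.8,fy=3.8,interpolation=cv2.INTER_CUBIC))
cv2.imwrite("pics/t2.png",cv2.resize(im[140:270,350:450],None,fx=4,fy=4,interpolation=cv2.INTER_CUBIC))
im=cv2.imread("pics/scene0.png"); cv2.imwrite("pics/s1.png",cv2.resize(im[80:300,300:460],None,fx=2.7,fy=2.7,interpolation=cv2.INTER_CUBIC))
cv2.imwrite("pics/s2.png",cv2.resize(im[190:370,210:370],None,fx=3,fy=3,interpolation=cv2.INTER_CUBIC))
```

```text
(no output)
```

View pics/t1.png

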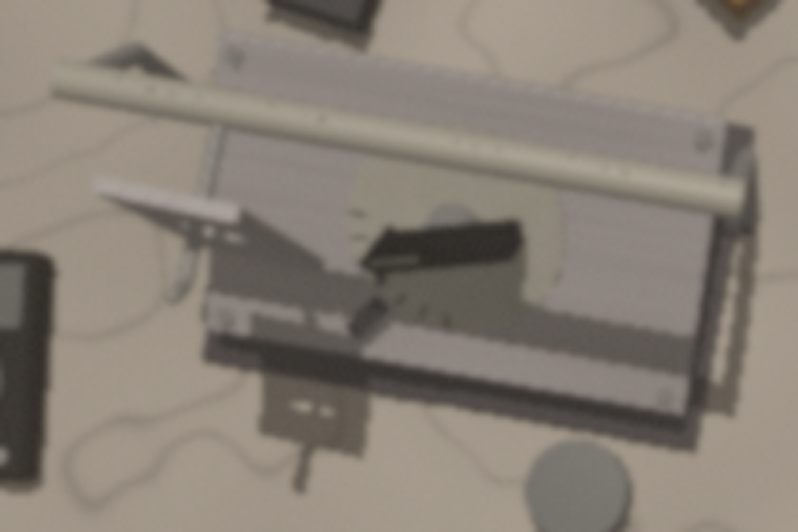

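View pics/t2.png

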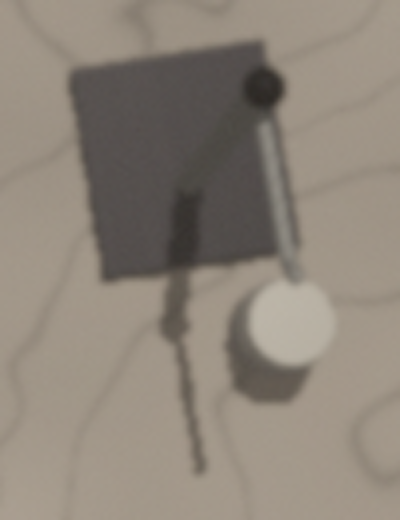

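View pics/s1.png

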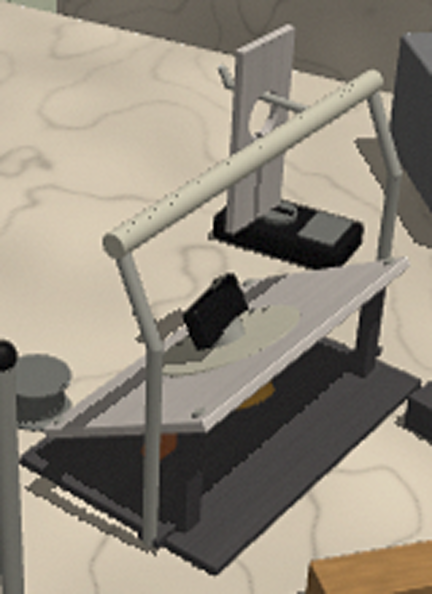

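View pics/s2.png

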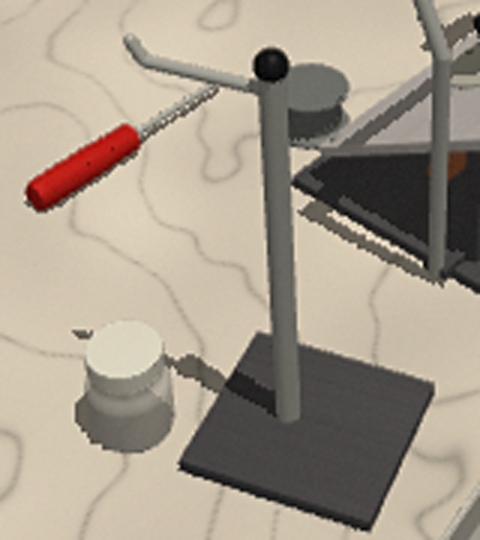

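```bash
cat > h.py <<'E'
import numpy as np, cv2
np.set_printoptions(precision=2,suppress=True)
def ray(c,uv):
    K,R,t=np.array(c["camera_matrix"]),np.array(c["R"]),np.array(c["t"])
    d=R.T@np.linalg.inv(K)@np.array([uv[0],uv[1],1.]); return -R.T@t, d/np.linalg.norm(d)
def onz(c,uv,z):
    o,d=ray(c,uv); return o+d*(z-o[2])/d[2]
def tri(obs):
    A=np.zeros((3,3));b=np.zeros(3);L=[]
    for c,uv in obs:
        o,d=ray(c,uv);P=np.eye(3)-np.outer(d,d);A+=P;b+=P@o;L.append((o,P))
    X=np.linalg.solve(A,b); return X,[np.linalg.norm(P@(X-o)) for o,P in L]
def proj(c,X):
    p=np.array(c["camera_matrix"])@(np.array(c["R"])@np.asarray(X,float)+np.array(c["t"])); return p[:2]/p[2]
E
python3 - <<'E'
from h import *
from plant import robot
T=robot.calibration("top");S=robot.calibration("scene")
t1=lambda u,v:(T,(u/3.8+130,v/3.8+120)); t2=lambda u,v:(T,(u/4+350,v/4+140))
s1=lambda u,v:(S,(u/2.7+300,v/2.7+80)); s2=lambda u,v:(S,(u/3+210,v/3+190))
for n,a,b in [("barL",t1(55,80),s1(375,82)),("barR",t1(742,197),s1(113,244)),("ball",t2(263,88),s2(270,66)),("tip",t2(294,275),s2(131,42)),
  ("panUR",t1(725,127),s1(203,426)),("panUL",t1(218,35),s1(405,262)),("panLR",t1(690,412),s1(45,432)),("spool",t1(578,490),s1(36,372)),("jar",t2(291,322),s2(125,345)),
  ("plateR",t1(240,213),s1(240,52)),("plateL",t1(95,182),s1(291,28)),("handle tip",t1(360,265),s1(196,318)),("hangtip",t1(175,295),s1(224,70))]:
    X,e=tri([a,b]);print(n,X,e)
for p in [(75,70),(264,41),(102,278)]: print(onz(*t2(*p),15))
E
```

```text
barL [679.91 342.67 272.46] [np.float64(1.7235814866162642), np.float64(1.723581486616248)]
barR [626.14  -4.07 277.56] [np.float64(0.9302324346508671), np.float64(0.9302324346507362)]
ball [ 645.41 -170.99  292.57] [np.float64(0.9198821891329306), np.float64(0.9198821891329774)]
tip [ 559.78 -186.34  286.31] [np.float64(1.2032866946960292), np.float64(1.203286694696057)]
panUR [694.54  10.84 131.49] [np.float64(2.5512761982356786), np.float64(2.551276198235837)]
panUL [741.08 304.83 131.16] [np.float64(0.6702914210288488), np.float64(0.6702914210286526)]
panLR [536.9   31.47  43.25] [np.float64(3.7827736668151974), np.float64(3.782773666815133)]
spool [486.53  97.3   44.45] [np.float64(2.209467475413996), np.float64(2.2094674754138484)]
jar [ 557.35 -221.92   72.29] [np.float64(2.2539227024203132), np.float64(2.253922702420373)]
plateR [604.88 229.83 326.91] [np.float64(1.292501832732818), np.float64(1.2925018327327815)]
plateL [618.09 299.39 324.66] [np.float64(0.765494396552507), np.float64(0.765494396552605)]
handle tip [602.04 217.5   78.27] [np.float64(16.163061395076816), np.float64(16.163061395076678)]
hangtip [570.95 271.6  286.36] [np.float64(1.8751079519423792), np.float64(1.8751079519422844)]
[ 710.33 -102.95   15.  ]
[ 730.59 -216.79   15.  ]
[ 584.41 -120.88   15.  ]
```

Run:
```python
from h import *
from plant import robot
import math
D=math.pi/180
for nm,p,a in [("stand",(596,-180,640),10),("plate",(609,266,640),-9)]:
    for s in (90,-90):
        q=robot.solve_ik(list(p),[math.pi,0,(a+s)*D]); print(nm,s,None if q is None else np.array(q))
x=np.array([.988,-.153,0]);y=np.array([.153,.988,0]);z=np.array([0,0,1.]);O=np.array([638,171,90.])
n=-.5*x+.866*z
for th in (0.1,0.5,0.8,1.2):
    dn=-.866*x-.5*z
    b=math.cos(th)*y+math.sin(th)*dn
    for s in (1,-1):
        R=np.stack([s*b,np.cross(-n,s*b),-n],1)
        from scipy.spatial.transform import Rotation as Ro
        for h in (30,110):
            e=Ro.from_matrix(R).as_euler("xyz"); q=robot.solve_ik(list(O+n*(h+155)),list(e)); print(th,s,h,None if q is None else np.array(q))
```

```text
stand 90 [ 0.53  0.33 -0.47  1.5   0.15  1.35  0.22]
stand -90 [-0.49  0.46  1.12  1.56 -0.42  1.39 -2.3 ]
plate 90 [ 0.05  0.49 -0.92  1.39  0.38  1.45 -1.01]
plate -90 [ 0.13  0.54 -1.1   1.38  0.48  1.5   2.05]
0.1 1 30 [ 0.19  0.9  -1.1   2.18  1.73  1.09 -2.05]
0.1 1 110 [ 0.17  0.71 -1.1   2.21  1.57  0.99 -2.02]
0.1 -1 30 [ 0.19  0.9  -1.1   2.18  1.73  1.09  1.09]
0.1 -1 110 [-0.16  0.53 -0.55  2.23  1.55  0.61  1.08]
0.5 1 30 [ 0.19  0.9  -1.1   2.18  1.73  1.09 -1.65]
0.5 1 110 [ 0.08  0.63 -0.92  2.22  1.56  0.85 -1.63]
0.5 -1 30 [ 0.19  0.9  -1.1   2.18  1.73  1.09  1.49]
0.5 -1 110 [-0.29  0.5  -0.37  2.24  1.55  0.52  1.47]
0.8 1 30 [ 0.19  0.9  -1.1   2.18  1.73  1.09 -1.35]
0.8 1 110 [-0.16  0.53 -0.55  2.23  1.55  0.61 -1.36]
0.8 -1 30 [-0.13  0.68 -0.55  2.2   1.77  0.66  1.63]
0.8 -1 110 [-0.55  0.48 -0.    2.26  1.58  0.34  1.72]
1.2 1 30 [ 0.19  0.9  -1.1   2.18  1.73  1.09 -0.95]
1.2 1 110 [-0.16  0.53 -0.55  2.23  1.55  0.61 -0.96]
1.2 -1 30 [-0.38  0.63 -0.19  2.21  1.87  0.44  1.88]
1.2 -1 110 [-0.79  0.5   0.33  2.27  1.69  0.17  2.  ]
```

Run:
```python
from h import *
from plant import robot
import math,json
D=math.pi/180
robot.servo_line([253.9,-679,600],velocity=250)
S={}
def shot(n):
    c=robot.calibration("wrist");im=robot.grab_frame("wrist");cv2.imwrite(f"pics/{n}.png",im[:,:,::-1])
    S[n]={k:np.array(c[k]).tolist() for k in("camera_matrix","R","t")}
robot.move_ptp([600,-230,570],[math.pi,0,100*D]); robot.sleep(.2); shot("w1")
robot.move_ptp([600,170,570],[math.pi,0,81*D]); robot.sleep(.2); shot("w2")
json.dump(S,open("cal.json","w"))
print(robot.read_clock(),robot.read_eef_pos(),robot.read_joint_positions())
```

```text
5.1083 [600.32 169.09 569.95] [-0.    0.38 -0.52  1.61  0.2   1.21 -0.72]
```

View pics/w1.png

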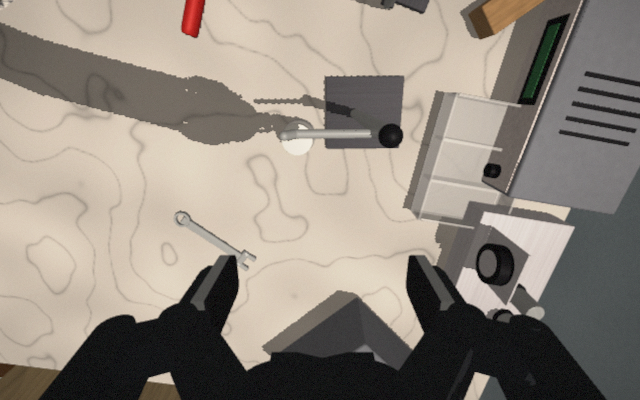

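View pics/w2.png

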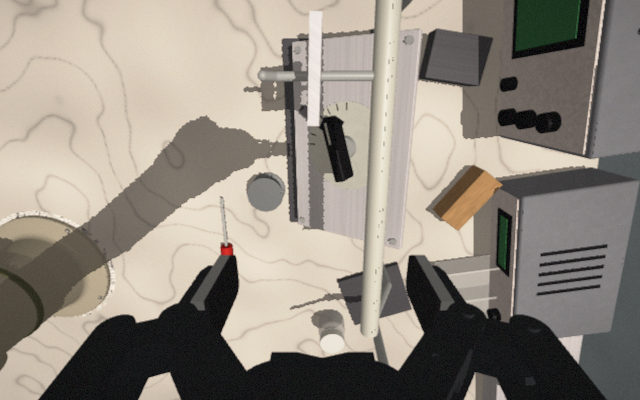

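Run:
```python
import cv2
im=cv2.imread("pics/w1.png"); cv2.imwrite("pics/w1z.png",cv2.resize(im[110:160,265:415],None,fx=5,fy=5,interpolation=cv2.INTER_CUBIC))
im=cv2.imread("pics/w2.png"); cv2.imwrite("pics/w2z.png",cv2.resize(im[0:190,240:400],None,fx=3.1,fy=3.1,interpolation=cv2.INTER_CUBIC))
```

```text
(no output)
```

View pics/w1z.png

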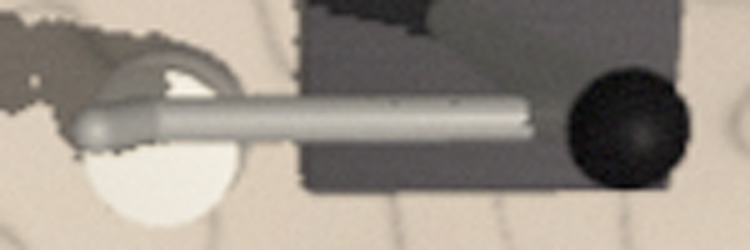

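View pics/w2z.png

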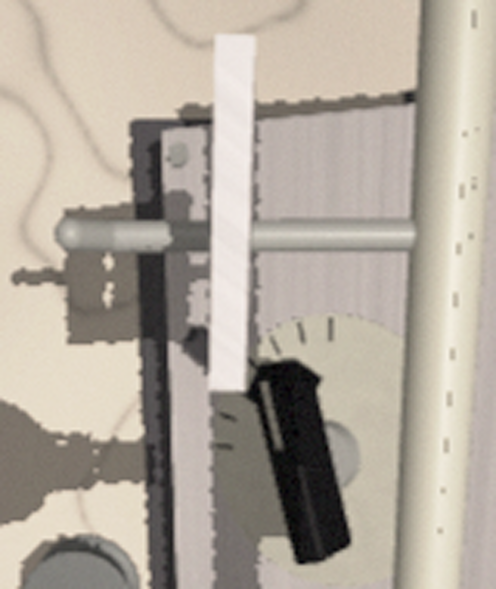

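Run:
```python
from h import *
import json,math
C=json.load(open("cal.json"));A,B=C["w1"],C["w2"]
w1=lambda u,v,z:onz(A,(u/5+265,v/5+110),z); w2=lambda u,v,z:onz(B,(u/3.1+240,v/3.1),z)
def ang(d): return math.degrees(math.atan2(d[1],d[0]))
a,b=w1(160,119,275),w1(530,118,275);print("stand rod",a,b,ang(b-a)); 
print("tip top",w1(97,130,289),"ball",w1(630,128,303))
a,b=w2(150,235,275),w2(412,235,275);print("stat rod",a,b,ang(b-a)); print("tip",w2(70,235,289))
a,b=w2(235,36,327),w2(229,390,327);print("plate",a,b,(a+b)/2,np.linalg.norm(a-b),ang(a-b)-90)
a,b=w2(449,0,275),w2(428,589,275); print("bar",a,b,ang(a-b)-90)
```

```text
stand rod [ 568.78 -183.67  275.  ] [ 632.85 -172.29  275.  ] 10.076081345055243
tip top [ 559.51 -185.32  289.  ] ball [ 643.64 -168.37  303.  ]
stat rod [587.75 271.06 275.  ] [656.81 260.01 275.  ] -9.093814653762688
tip [569.12 273.32 289.  ]
plate [616.87 301.39 327.  ] [604.05 232.83 327.  ] [610.46 267.11 327.  ] 69.75479702166025 -10.594849878522524
bar [671.41 312.41 275.  ] [651.38 160.31 275.  ] -7.501203007206939
```

Run:
```python
from h import *
from plant import robot
import math
D=math.pi/180
o=[math.pi,0,79.4*D]
robot.gripper_to(50,60)
robot.move_ptp([610.5,267.1,550],o)
print(robot.servo_line([610.5,267.1,470],velocity=80,max_force=15), robot.read_eef_pos())
f0=robot.read_ft_force()
robot.gripper_to(4,60); robot.sleep(.3)
print(robot.read_width(), robot.read_eef_pos(), f0, robot.read_ft_force(), robot.read_clock())
im=robot.grab_frame("wrist");cv2.imwrite("pics/g1.png",im[:,:,::-1])
im=robot.grab_frame("scene");cv2.imwrite("pics/g1s.png",cv2.resize(im[60:260,300:500],None,fx=3,fy=3)[:,:,::-1])
```

```text
False [610.61 267.26 470.56]
7.128121707198238 [610.66 267.12 470.3 ] [-0.1   0.33  0.11] [ 1.23 -0.49  2.78] 7.9417
```

View pics/g1.png

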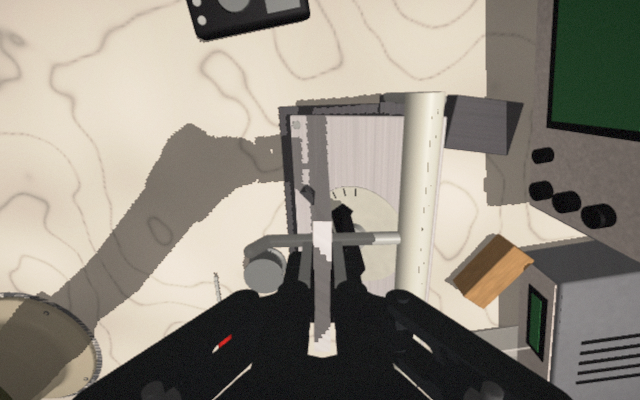

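View pics/g1s.png

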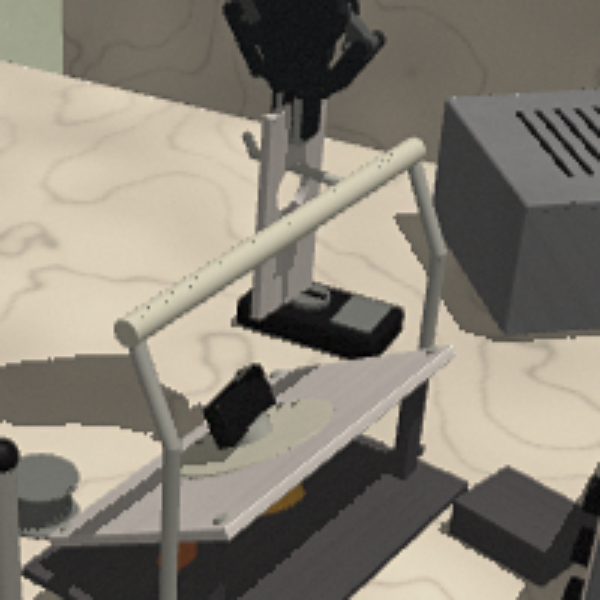

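Run:
```python
from h import *
from plant import robot
import math
D=math.pi/180
p=np.array([610.6,267.1,470.3])
print(robot.servo_line((p+[0,0,22]).tolist(),velocity=40,max_force=25),robot.read_ft_force(),robot.read_width())
x=np.array([math.cos(-9.1*D),math.sin(-9.1*D),0])
q=p+[0,0,22]-75*x
print(robot.servo_line(q.tolist(),velocity=50,max_force=10),robot.read_ft_force(),robot.read_width(),robot.read_eef_pos())
im=robot.grab_frame("scene");cv2.imwrite("pics/g2s.png",cv2.resize(im[60:260,300:500],None,fx=3,fy=3)[:,:,::-1])
print(robot.read_clock())
```

```text
False [ 0.25  0.14 -1.16] 7.135357236904664
False [ 0.16 -0.69 -2.9 ] 6.995196471809455 [536.8  278.86 492.19]
10.45
```

View pics/g2s.png

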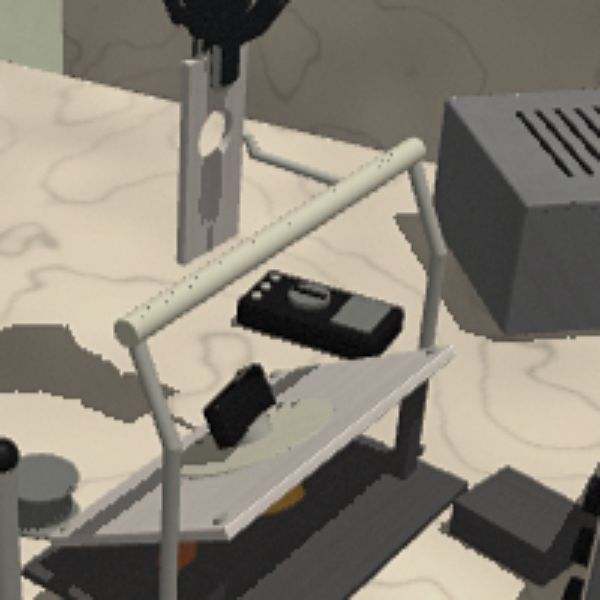

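Run:
```python
from h import *
from plant import robot
import math
D=math.pi/180
o=[math.pi,0,100.08*D]
robot.servo_line([536.8,278.9,550],velocity=120)
x=np.array([math.cos(10.08*D),math.sin(10.08*D),0]); H=np.array([594.5,-179.2,0])
q=H-85*x
robot.move_ptp((q+[0,0,550]).tolist(),o)
robot.servo_line((q+[0,0,492]).tolist(),velocity=100)
robot.sleep(.2)
print(robot.read_eef_pos(),robot.read_tool_rot(),robot.read_width(),robot.read_ft_force())
im=robot.grab_frame("scene");cv2.imwrite("pics/g3s.png",cv2.resize(im[100:320,160:400],None,fx=3,fy=2.7)[:,:,::-1])
im=robot.grab_frame("wrist");cv2.imwrite("pics/g3.png",im[:,:,::-1])
im=robot.grab_frame("top");cv2.imwrite("pics/g3t.png",cv2.resize(im[120:280,330:490],None,fx=3.5,fy=3.5)[:,:,::-1])
print(robot.read_clock())
```

```text
[ 510.96 -194.04  492.67] [3.14 0.   1.75] 6.9247737448383715 [ 0.52 -0.55 -1.76]
13.8917
```

View pics/g3s.png

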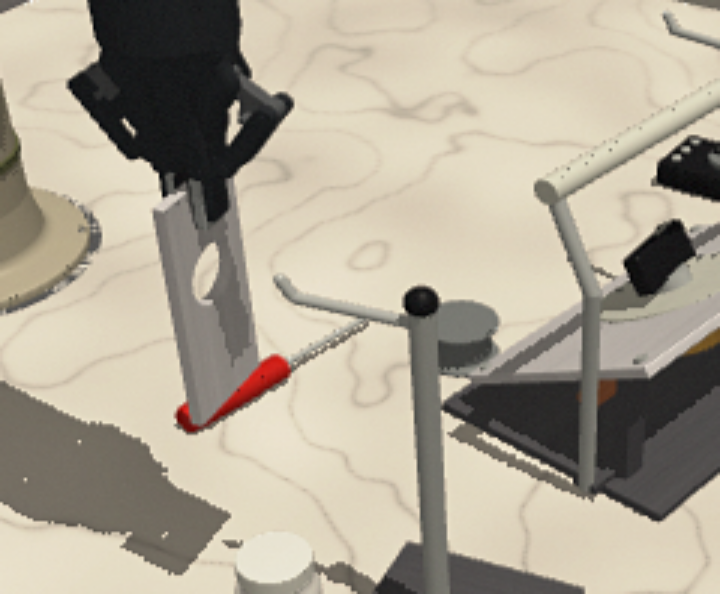

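View pics/g3.png

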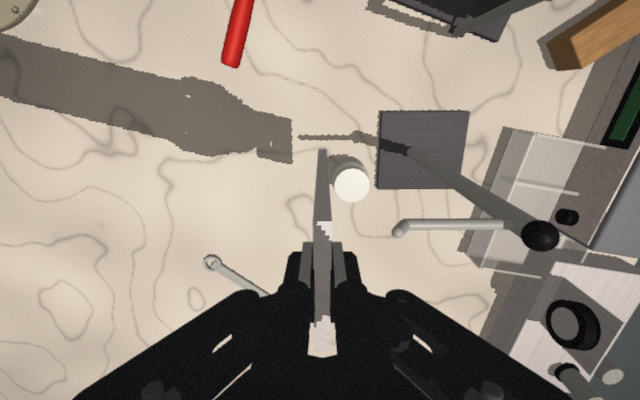

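Run:
```python
from h import *
from plant import robot
S=robot.calibration("scene")
p=proj(S,[515,-193.4,281]);print((p-[160,100])*[3,2.7])
c=robot.calibration("wrist")
a,b=onz(c,(410,226),275),onz(c,(500,226),275);print(a,b)
```

```text
[211.31 272.07]
[ 570.65 -184.72  275.  ] [ 631.9  -173.84  275.  ]
```

Run:
```python
from h import *
from plant import robot
import math
D=math.pi/180
x=np.array([math.cos(10.08*D),math.sin(10.08*D),0]); H=np.array([594.5,-179.8,0])
print(robot.servo_line((H+[0,0,492]).tolist(),velocity=60,max_force=8),robot.read_eef_pos(),robot.read_ft_force(),robot.read_width())
im=robot.grab_frame("scene");cv2.imwrite("pics/g4s.png",cv2.resize(im[100:320,160:400],None,fx=3,fy=2.7)[:,:,::-1])
print(robot.read_clock())
```

```text
False [ 594.2  -179.97  492.06] [ 0.03  0.26 -2.05] 7.048260711850129
15.5083
```

View pics/g4s.png

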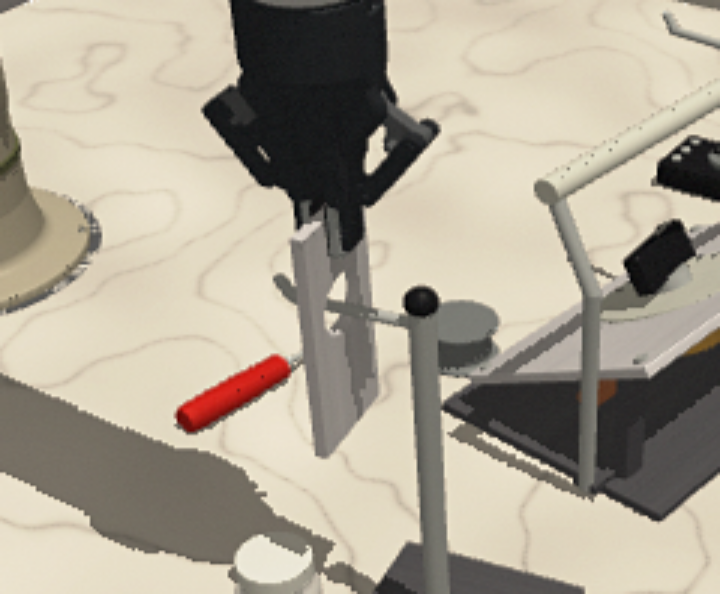

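Run:
```python
from h import *
from plant import robot
import math
print(robot.servo_line([594.3,-179.9,468],velocity=25,max_force=2.5),robot.read_eef_pos(),robot.read_ft_force())
robot.gripper_to(26); robot.sleep(.4)
print(robot.read_width(),robot.read_ft_force())
im=robot.grab_frame("scene");cv2.imwrite("pics/g5s.png",cv2.resize(im[100:320,160:400],None,fx=3,fy=2.7)[:,:,::-1])
im=robot.grab_frame("wrist");cv2.imwrite("pics/g5.png",im[:,:,::-1])
print(robot.read_clock())
```

```text
True [ 594.33 -179.89  470.25] [-0.62 -1.14  4.75]
25.916411645094797 [-0.06 -0.47  0.03]
17.1333
```

View pics/g5s.png

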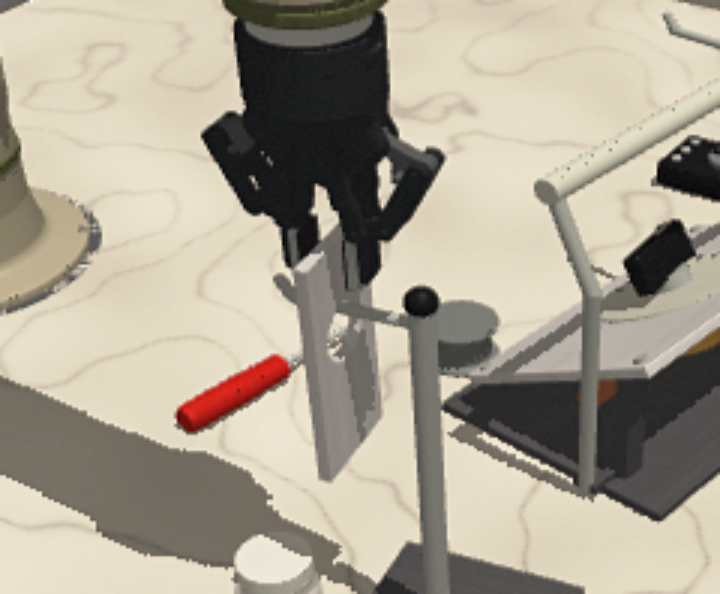

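View pics/g5.png

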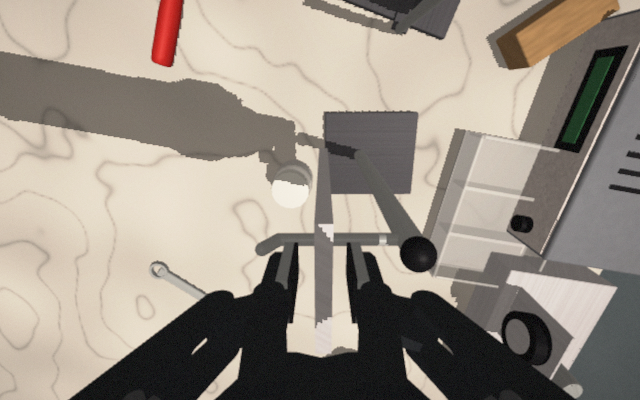

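```bash
cat >> h.py <<'E'
import math
from scipy.spatial.transform import Rotation as Ro
D=math.pi/180
YAW=-9.0*D
SX=np.array([math.cos(YAW),math.sin(YAW),0]);SY=np.array([-math.sin(YAW),math.cos(YAW),0]);SZ=np.array([0,0,1.])
O=np.array([637.5,171,90.]); N=-.5*SX+.8660254*SZ; DN=-.8660254*SX-.5*SZ
def pose(h,th,off=(0,0)):
    b=math.cos(th)*SY+math.sin(th)*DN
    R=np.stack([b,np.cross(-N,b),-N],1)
    return (O+off[0]*SY+off[1]*DN+N*(h+155)).tolist(), Ro.from_matrix(R).as_euler("xyz").tolist()
def dial(c,uv,h=0):
    o,d=ray(c,uv);P=O+h*N;X=o+d*(((P-o)@N)/(d@N))-P; return np.array([X@SY,X@DN]),math.atan2(X@DN,X@SY)
E
python3 - <<'E'
from h import *
from plant import robot
import json
robot.servo_line([594.3,-179.9,620],velocity=150)
robot.gripper_to(60)
p,o=pose(265,0.6); print(p,o,robot.solve_ik(p,o))
robot.move_ptp(p,o); robot.sleep(.2)
c=robot.calibration("wrist");im=robot.grab_frame("wrist");cv2.imwrite("pics/d1.png",im[:,:,::-1])
C=json.load(open("cal.json"));C["d1"]={k:np.array(c[k]).tolist() for k in("camera_matrix","R","t")};json.dump(C,open("cal.json","w"))
print(robot.read_eef_pos(),robot.read_joint_positions(),robot.read_clock())
print(proj(c,O))
im=robot.grab_frame("scene");cv2.imwrite("pics/d1s.png",im[:,:,::-1])
E
```

```text
[430.08544847502105, 203.8512376584485, 453.730668] [2.6969148540417622, 0.2862129199861987, 1.9485883251048435] [-0.11  0.24 -0.68  2.21  1.02  0.67 -1.12]
[430.58 203.42 453.81] [-0.11  0.24 -0.68  2.21  1.02  0.67 -1.12] 20.4667
[321.6  160.13]
```

View pics/d1.png

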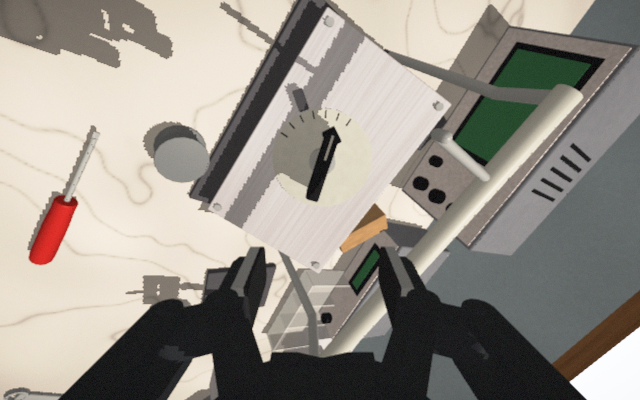

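View pics/d1s.png

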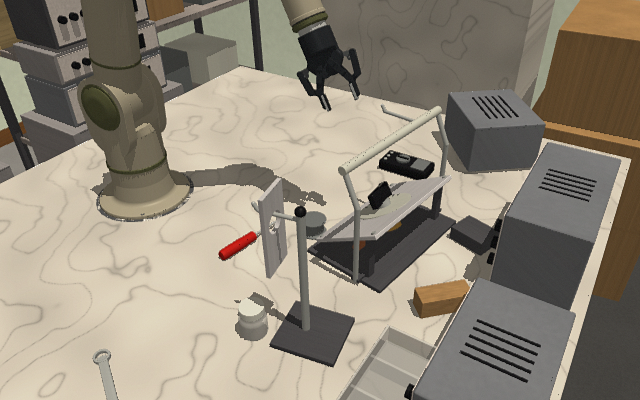

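The plate hangs on the stand hook. The wrist view shows the dial at about (322,157), the bar's pointed end near (334,130), and the tab near (299,97). I'll enlarge the dial.

Run:
```python
import cv2
im=cv2.imread("pics/d1.png"); cv2.imwrite("pics/d1z.png",cv2.resize(im[75:215,260:385],None,fx=4.2,fy=4.2,interpolation=cv2.INTER_CUBIC))
```

```text
(no output)
```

View pics/d1z.png

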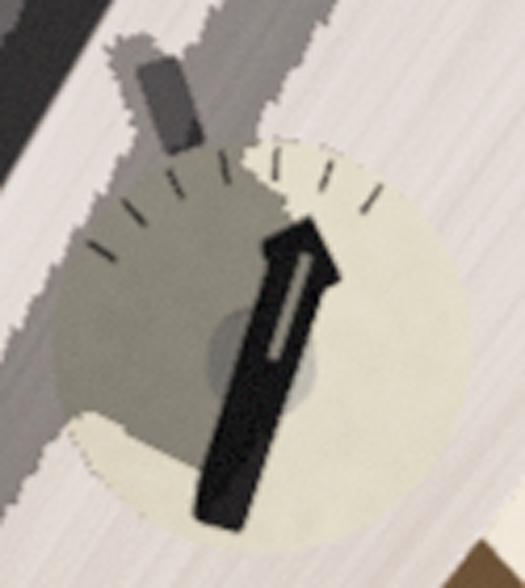

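Run:
```python
from h import *
import json
C=json.load(open("cal.json"));c=C["d1"]
f=lambda u,v:((u+.5)/4.2+260-.5,(v+.5)/4.2+75-.5)
im=cv2.imread("pics/d1.png")
# dial boundary: hand points, radial fit on rectified plane
pts=[(55,320),(90,430),(130,490),(268,550),(330,535),(470,350),(445,250),(290,140),(395,175),(455,440),(70,270)]
P=np.array([dial(c,f(*p))[0] for p in pts])
A=np.c_[2*P,np.ones(len(P))];s=np.linalg.lstsq(A,(P**2).sum(1),rcond=None)[0]
r=math.sqrt(s[2]+s[0]**2+s[1]**2);print("dial centre",s[:2],"r",r,np.hypot(*(P-s[:2]).T)-r)
cen=s[:2]
for n,uv,h in [("tabc",(172,103),12),("tab out",(158,61),12),("tab in",(184,137),12),("tip",(308,217),46),("tail",(217,518),46),("stripe1",(304,255),46),("stripe2",(275,358),46)]:
    X=dial(c,f(*uv),h)[0]-cen; print(n,X,np.hypot(*X),math.atan2(X[1],X[0]))
g=lambda a,b,h:(lambda d:math.atan2(d[1],d[0]))(dial(c,f(*a),h)[0]-dial(c,f(*b),h)[0])
print("tab axis",g((158,61),(184,137),12),"stripe",g((304,255),(275,358),46),"bar",g((308,217),(221,525),46))
```

```text
dial centre [ 3.   -0.55] r 65.4645394072072 [ 1.97 -2.8  -1.17  1.55 -0.31 -1.21 -1.96 -0.5   1.29  1.99  0.94]
tabc [46.78 65.21] 80.25350611993314 0.9484863930765601
tab out [54.09 74.7 ] 92.22620977399114 0.9440550986720051
tab in [40.86 57.22] 70.31068701704278 0.9506944378829355
tip [44.74 17.41] 48.00995363094589 0.37112983289937956
tail [-40.83  -9.99] 42.03720396731925 -2.901556077165326
stripe1 [35.82 12.5 ] 37.94284552112042 0.33578048891020595
stripe2 [7.88 2.89] 8.396815515854593 0.3519596581132559
tab axis 0.9227592571546858 stripe 0.33118286404390107 bar 0.3286816975481761
```

```bash
sed -i 's/^O=np.array.*/O=np.array([637.5,171,90.])+2.5*SY/' h.py; sed -i 's/^O=.*/&/' h.py
sed -i '/^O=/s/; N=.*//' h.py; grep -n "N=-.5" h.py || sed -i '/^O=/a N=-.5*SX+.8660254*SZ; DN=-.8660254*SX-.5*SZ' h.py; grep -n "^O=\|^N=" h.py
python3 - <<'E'
from h import *
from plant import robot
p,o=pose(120,0.33)
robot.servo_line(p,o,velocity=120)
robot.gripper_to(50,40)
p,o=pose(32,0.33)
print(robot.servo_line(p,o,velocity=60,max_force=12),robot.read_eef_pos(),p,robot.read_joint_positions(),robot.read_ft_force())
im=robot.grab_frame("wrist");cv2.imwrite("pics/d2.png",im[:,:,::-1])
im=robot.grab_frame("scene");cv2.imwrite("pics/d2s.png",cv2.resize(im[60:260,300:500],None,fx=3,fy=3)[:,:,::-1])
print(robot.read_clock())
E
```

```text
20:O=np.array([637.5,171,90.])+2.5*SY
21:N=-.5*SX+.8660254*SZ; DN=-.8660254*SX-.5*SZ
False [545.44 188.19 252.3 ] [545.5422263169552, 188.09584333274944, 251.9467498] [-0.16  0.67 -0.51  2.2   1.76  0.63 -1.99] [ 0.62  0.4  -0.95]
23.8583
```

View pics/d2.png

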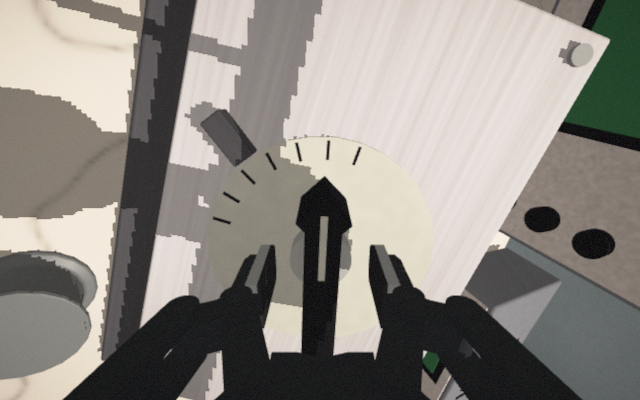

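View pics/d2s.png

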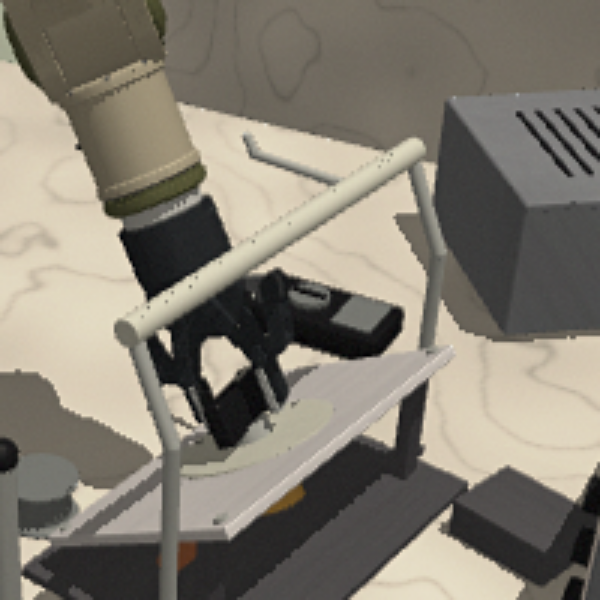

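Run:
```python
from h import *
from plant import robot
c=robot.calibration("wrist")
for n,uv,h in [("tab out",(213,114),12),("tab in",(244,157),12),("tip",(325,179),46)]: print(n,*dial(c,uv,h))
a,b=dial(c,(323.5,217),46)[0],dial(c,(322.5,280),46)[0];print("stripe",math.atan2(*(a-b)[::-1]))
robot.gripper_to(10,40); robot.sleep(.2); print(robot.read_width(),robot.read_ft_force())
q=np.array(robot.read_joint_positions()); 
for k in range(1,4):
    r=q.copy(); r[6]+=0.615*k/3; robot.move_joints(r.tolist()); print(k,robot.read_ft_force(),robot.read_ft_torque(),robot.read_width())
robot.sleep(.2)
im=robot.grab_frame("wrist");cv2.imwrite("pics/d3.png",im[:,:,::-1])
print(robot.read_joint_positions(),robot.read_clock())
```

```text
tab out [55.45 73.22] 0.9226517925885876
tab in [40.14 54.34] 0.9345223184446568
tip [51.45 16.11] 0.3033879112186169
stripe 0.3170423842687086
15.722073201524866 [-5.61  0.4   7.18]
1 [-3.7  -0.55  0.16] [-0.1   0.99  0.01] 15.251150848837975
2 [-4.84 -0.81  1.01] [-0.2   1.29 -0.06] 15.368877179155763
3 [-7.06 -1.94 -0.16] [-0.35  1.41 -0.19] 15.711623983263792
[-0.16  0.67 -0.51  2.2   1.76  0.63 -1.38] 25.6583
```

View pics/d3.png

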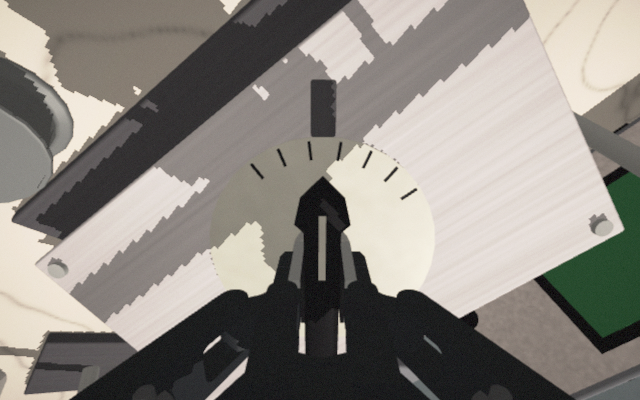

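Run:
```python
from h import *
from plant import robot
import json
robot.gripper_to(50); robot.sleep(.2)
print(robot.read_ft_force(), robot.read_eef_pos())
p,o=pose(130,0.945)
robot.servo_line(p,o,velocity=80); robot.sleep(.2)
c=robot.calibration("wrist");im=robot.grab_frame("wrist");cv2.imwrite("pics/d4.png",im[:,:,::-1])
cv2.imwrite("pics/d4z.png",cv2.resize(im[50:250,220:420],None,fx=3,fy=3,interpolation=cv2.INTER_CUBIC)[:,:,::-1])
C=json.load(open("cal.json"));C["d4"]={k:np.array(c[k]).tolist() for k in("camera_matrix","R","t")};json.dump(C,open("cal.json","w"))
im=robot.grab_frame("scene");cv2.imwrite("pics/d4s.png",im[:,:,::-1])
print(robot.read_clock())
```

```text
[ 0.37 -0.26  0.56] [544.8 188.3 252.4]
27.95
```

View pics/d4z.png

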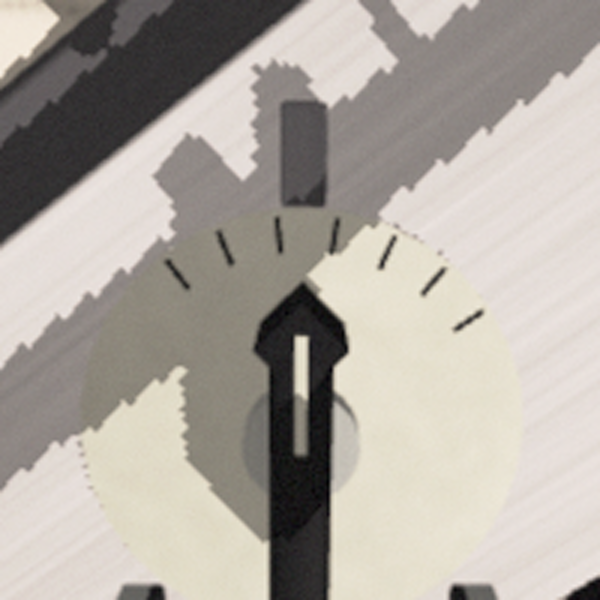

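View pics/d4s.png

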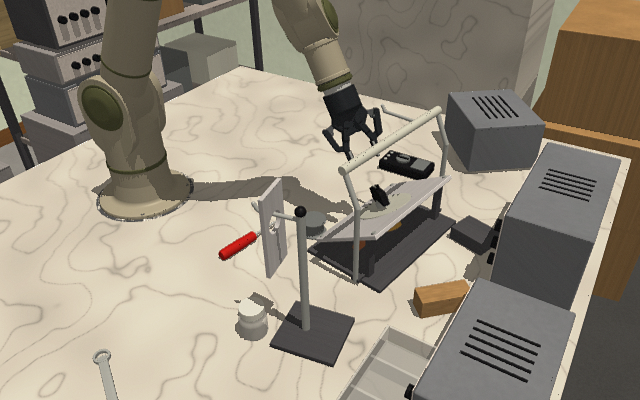

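Run:
```python
from h import *
from plant import robot
import json
c=json.load(open("cal.json"))["d4"]
f=lambda u,v:((u+.5)/3+220-.5,(v+.5)/3+50-.5)
g=lambda a,b,h:(lambda d:math.atan2(d[1],d[0]))(dial(c,f(*a),h)[0]-dial(c,f(*b),h)[0])
print("tab",g((303.5,101),(303.5,190),12),dial(c,f(303.5,145),12),"stripe",g((301.5,336),(301.5,457),46),"bar",g((303,284),(300,590),46))
robot.finish_job(); print(robot.read_clock())
```

```text
tab 0.9436936861744823 (array([47.56, 66.56]), 0.9503742449721742) stripe 0.942962008799247 bar 0.9336893397010433
the job is handed in; nothing more can be done
the job is handed in; nothing more can be done
```

The lock-out plate now hangs on the storage stand's hook, released. The valve handle then went from about 0.33 rad to the tab's direction, and I handed the job in just after the robot clock read 28 s.

- **Plate:** I pinched it from above, lifted it 22 mm and drew it off the lamp-bar hook. I then threaded it onto the stand hook and let go. The scene picture taken after the handle turn shows it hanging upright.
- **Handle:** I gripped the bar along the spindle and turned it with the last joint, then released and backed off 100 mm. In the last wrist picture the tab reads 0.944–0.950 rad and the handle 0.934–0.943 rad. That is a difference of about 0.02 rad at most, against the allowed 0.1.
- **Bystanders:** The tab, spool and jar look unmoved in the pictures. I checked them by eye and did not re-measure the spool or jar. The tab's angle before the turn read between 0.92 and 0.95 rad depending on the view, so that scatter is measurement error.
- **Failed checks:** No check failed. The largest disagreement between my measurements was a few millimetres: the spool and jar were fixed only to about 2 mm, and the dial centre came out about 3 mm off my first estimate, which I corrected before gripping.

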